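Dust off a test disc in the extraction box

TASK

Close the two round ports in the cover of the dust extraction box with the two rubber stoppers, each pushed in until its flange lies on the cover, so that the box draws through its slot alone. Then take the clay test disc out of the wooden rack and lower it on edge, gently and without forcing it, through the slot until at least half of the disc is inside the box, and finish still holding it there in the gripper, still and not pressed hard against the box. Leave the other things on the bench where they are.

Things in the scene. Friction and masses are not known exactly. Their poses are not given: they have to be found in the camera images.
- slot_mouth (a point): centre of the slot in the cover of the grey dust extraction box, at the cover's top face. The box is fixed, 140 mm (its x) by 220 mm (its y) and 110 mm high, with an aluminium cover 8 mm thick and a black hose spigot on its +x side. The slot is 82 mm long along this frame's x and 12 mm wide along its y, between two black round lips (8 mm bars, flush with the cover) that lead the disc in; z is up. Below it the box is empty and about 94 mm deep: a disc let go falls right in.
- port_a (a point): centre of one round port, at the cover's top face: a hole of 30 mm diameter through the cover with square edges, 78 mm from the slot's centre towards +y of the box. Either stopper may go into either port.
- port_b (a point): the other round port, the same, 78 mm from the slot's centre towards -y of the box
- stopper_a_center (a point): half-way up a loose, rigid black stopper, 56 mm high, 50 g, upright on its foot. From below: foot of 26 mm diameter and 20 mm long with its end tapered to 20 mm over the last 4 mm, flange of 38 mm diameter and 6 mm thick, round knob of 28 mm diameter and 30 mm high. The point is 28 mm above the foot's underside, 2 mm above the flange's top; seated, it is 8 mm above the cover's top face. z is the stopper's axis.
- stopper_b_center (a point): the same point of the second stopper, which is identical
- disc_center (a point): centre of the loose fired-clay test disc, 78 mm in diameter and 10 mm thick, 30 g nominal; its z axis is the disc's axis (across its faces, level while it stands on edge). It starts on edge in the middle groove of a wooden rack, its centre 49 mm above the worktop; the rack's rails end 40 mm above the worktop, so that the upper 48 mm of the disc stand free, to be gripped across the faces.
- test_disc: the same disc; origin at the centre of one face, z along the disc's axis
- dust_box: the dust extraction box; origin under its centre on the worktop, axes as for the slot
- tile_rack: wooden drying rack, fixed, 110 mm (x) by 100 mm (y), 40 mm high, with three grooves 12 mm wide along its y, 24 mm apart; origin under its centre on the worktop
- sanding_block: bystander: dark sanding block 53 x 87 x 28 mm, origin at the centre of its underside
- plaster_block: bystander: white plaster block 65 x 102 x 35 mm, origin at the centre of its underside
- wood_wedge: bystander: wooden wedge 55 x 46 x 22 mm, origin at the centre of its underside

How it is judged:
By the outcome, as a careful person would: the job done as asked, in the order asked, and still so for the second after the job is handed in, while the arm keeps its last pose, push and grip.
It also fails if it takes over 72 s, if anything falls off the work surface, if the arm or the gripper's body presses on something with over 40 N, if the wrist force passes 120 N, or if a joint passes its speed limit or range.

ROBOT

A 7-joint arm with a two-finger parallel gripper is mounted at the origin on a cart in front of the work surface, level with it; the furniture and walls round the work are solid. World frame = base frame: x ahead of the robot, y to its left, z up, the work surface at z = 0. Lengths are in m, angles in rad, forces in N, time in s.
With the tool pointing down it reaches from about 0.4 to 0.875 m from the base axis. Payload 6.5 kg.
Tool frame: the origin (TCP) lies at the very end of the fingers, on their centre line; the grasp point (between the pads) lies 19 mm behind it (env.grip_point_offset is the distance from the TCP to the grasp point, in m); z points along the fingers, x is the direction in which the jaws open and shut, and the axes are right-handed (so a half turn about z gives the same grasp; the last joint's range is limited). The gripper opens to 88 mm and grips with 3 to 60 N. Pads are 18 mm wide; open, the fingers measure 123 mm over their backs; the gripper's body (75 mm by 187 mm) begins 45 mm behind the grasp point.
Start: joints at [-1.278, 0.536, -0.004, 1.538, 0.003, 1.067, -0.071], TCP at [0.228, 0.609, 0.239] pointing down, gripper open.
Joint ranges: [-2.7, 2.7], [-0.37, 2.16], [-1.27, 1.26], [0.24, 2.4], [-1.31, 4.45], [0.19, 1.91], [-2.76, 2.76]. Speed limits (rad/s): [2.39, 2.39, 3.14, 3.14, 3.14, 3.14, 3.14].

INTERFACE

Orientations are given as a unit quaternion [x, y, z, w].
In Python, from station import env gives the robot as it stands.
- The arm moves only by the tool carry_out, never from a script. Its argument "plan" is a list of rows, each a list of 2 entries, a list of its own where there are three numbers: the shift along the world's x, y, z in m, then the turn, a rotation vector about the world's x, y, z in degrees. A call has 1 to 20 rows; each row is the pose to reach, as a shift and turn from the pose commanded when the call began; what a row does not reach only later rows make up. A row lasts 1/8 s, in which the tool goes at most 62.5 mm and 10.7 degrees, less where a joint would pass 70% of its speed; a pose out of reach is approached as far as the arm can. A call with a gripper value outside its range is refused whole. "gripper" is the finger opening in m, from 0 to 0.0881, set as the call begins (left out, the last holds). The fingers move at their own pace and stop on an object; the grip force is fixed at half the most. Time passes only in rows, so rows that repeat a pose let the fingers close. It gives the time, the measured TCP pose, the force and the opening at its end, in the units of the state.
- env.observe(): the state, without advancing time (a new reading comes with each control period).
- env.capture(name): name is "scene" or "top"; returns the picture (400x640x3 uint8, blue, green, red); there is no depth.
- env.camera_info(name): a dict with "camera_matrix" (3x3 intrinsics, pixels), "eye" and "rotation" of the camera in the world. Camera axes: x right, y up, looking along -z (the intrinsics and any distortion apply to the point x, -y, -z); pixel columns grow to the right and rows downward; lengths in m; the calibration is good to about 2 mm. A picture is of the moment at which its call begins. camera_info takes no time and is no camera call.
- env.finish_job(): hands the job in, once; it reports no verdict.
The state is a dict: "clock": time; "qpos": joint angles; "qvel": joint speeds; "effort": joint torques, N m; "tool_pos": TCP position; "ee_rot": TCP orientation; "contact_force": force on the tool from outside, world axes, zero at the start; "torque": the same for the moment, N m; "width": finger opening in m.
Only numpy, scipy, OpenCV 4.12 (cv2) and the standard library are available. Lean on these libraries where they do the work, as an engineer would, in place of code of your own. Each camera call takes 0.05 s, during which the arm holds its last target.

## Working session

There is one attempt and no reset: what is moved stays moved. The work goes in short steps, Python scripts to look and compute and a tool call to move; the robot and the scene stay as the last step left them, time stands still between calls to the robot, and variables do not carry over. Pictures are saved under pics/ and viewed, and the job is handed in when it is done.

Besides the shell and the picture viewer there is one more tool, called after "Request:" by a JSON object that holds its "fn" and its "kwargs", one argument or row to a line. carry_out: Moves the arm, as the interface text tells. Its arguments: {"type":"object","properties":{"plan":{"type":"array"},"gripper":{"type":"number"}},"required":["plan"]}

```bash
mkdir -p pics; ls; python3 - <<'E'
from station import env
import cv2
print(env.observe())
for n in("scene","top"):
    im=env.capture(n); cv2.imwrite(f"pics/{n}0.png",im); print(n,env.camera_info(n))
E
```

```text
pics
{'clock': 0.0, 'qpos': array([-1.27820684,  0.5371757 , -0.00444417,  1.5388368 ,  0.00258978,
        1.06733401, -0.07118608]), 'qvel': array([-0.00129777,  0.00180987, -0.00276583,  0.00092501, -0.00095127,
        0.00093492,  0.00145128]), 'effort': array([ 9.59659872e-07, -5.70986688e+01,  9.91220623e-01, -2.51604223e+01,
       -5.61170827e-02,  1.79571082e-02,  1.75566288e-04]), 'tool_pos': array([0.2280364 , 0.60803154, 0.23784702]), 'ee_rot': array([ 8.21906279e-01,  5.69622072e-01, -6.83620746e-04,  5.44636778e-04]), 'contact_force': array([-0.12548722, -0.34155942, -0.13714238]), 'torque': array([0.02298648, 0.01659645, 0.00444433]), 'width': 0.08816394127518365}
scene {'camera_matrix': array([[410.69386432,   0.        , 316.02474183],
       [  0.        , 410.69386432, 201.18690358],
       [  0.        ,   0.        ,   1.        ]]), 'eye': array([ 0.02707623, -0.80915399,  0.53290767]), 'rotation': array([ 0.52559837, -0.15871734, -0.26349552,  0.79317417])}
top {'camera_matrix': array([[400.54693816,   0.        , 323.74308887],
       [  0.        , 400.54693816, 195.48850153],
       [  0.        ,   0.        ,   1.        ]]), 'eye': array([ 0.54454703, -0.01328662,  1.08291426]), 'rotation': array([ 0.02351888, -0.00332914, -0.69903621,  0.71469165])}
```

View pics/scene0.png

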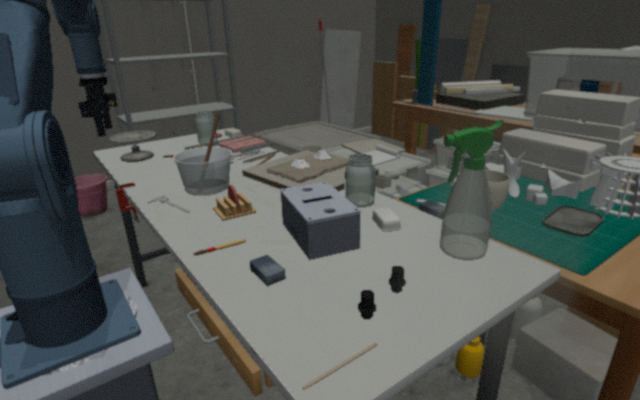

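View pics/top0.png

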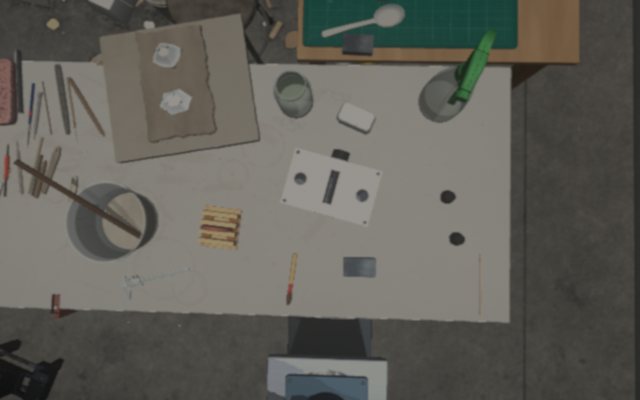

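The top view shows the box around (332,187), its ports near (300,178) and (362,196), the stoppers near (447,197) and (457,239), and the rack near (220,228). I'll enlarge these areas.

```bash
cat > h.py <<'E'
import numpy as np,cv2
from scipy.spatial.transform import Rotation as R
CI={'scene':dict(K=np.array([[410.69386432,0,316.02474183],[0,410.69386432,201.18690358],[0,0,1]]),eye=np.array([0.02707623,-0.80915399,0.53290767]),q=[0.52559837,-0.15871734,-0.26349552,0.79317417]),
'top':dict(K=np.array([[400.54693816,0,323.74308887],[0,400.54693816,195.48850153],[0,0,1]]),eye=np.array([0.54454703,-0.01328662,1.08291426]),q=[0.02351888,-0.00332914,-0.69903621,0.71469165])}
def proj(n,P):
    c=CI[n]; p=(np.atleast_2d(P)-c['eye'])@R.from_quat(c['q']).as_matrix(); p=p*[1,-1,-1]
    u=p@c['K'].T; return u[:,:2]/u[:,2:]
def back(n,uv,z):
    c=CI[n]; uv=np.atleast_2d(uv).astype(float); d=np.c_[uv,np.ones(len(uv))]@np.linalg.inv(c['K']).T*[1,-1,-1]
    d=d@R.from_quat(c['q']).as_matrix().T; t=(z-c['eye'][2])/d[:,2]; return c['eye']+d*t[:,None]
def crop(im,x0,y0,w,h,s,fn,gamma=0.6):
    c=cv2.resize(im[y0:y0+h,x0:x0+w],None,fx=s,fy=s,interpolation=cv2.INTER_CUBIC)
    c=(255*(c/255.)**gamma).astype('uint8')
    for k in range(0,w,10): cv2.line(c,(k*s,0),(k*s,4 if k%50 else 12),(0,0,255),1)
    for k in range(0,h,10): cv2.line(c,(0,k*s),(4 if k%50 else 12,k*s),(0,0,255),1)
    cv2.imwrite(fn,c)
E
python3 - <<'E'
from h import *
t=cv2.imread('pics/top0.png'); s=cv2.imread('pics/scene0.png')
crop(t,270,140,125,90,6,'pics/t_box.png'); crop(t,190,190,70,70,8,'pics/t_rack.png'); crop(t,430,180,50,70,8,'pics/t_st.png')
crop(s,270,170,100,90,6,'pics/s_box.png'); crop(s,200,170,70,60,8,'pics/s_rack.png'); crop(s,345,255,75,70,8,'pics/s_st.png')
def cat(a,b,o):
    a=cv2.imread(a);b=cv2.imread(b);H=max(a.shape[0],b.shape[0]);W=a.shape[1]+b.shape[1]
    c=np.zeros((H,W,3),'uint8');c[:a.shape[0],:a.shape[1]]=a;c[:b.shape[0],a.shape[1]:]=b
    print(c.shape);f=min(1,800/W,600/H);cv2.imwrite(o,cv2.resize(c,None,fx=f,fy=f))
E
```

```text
(no output)
```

View pics/t_box.png

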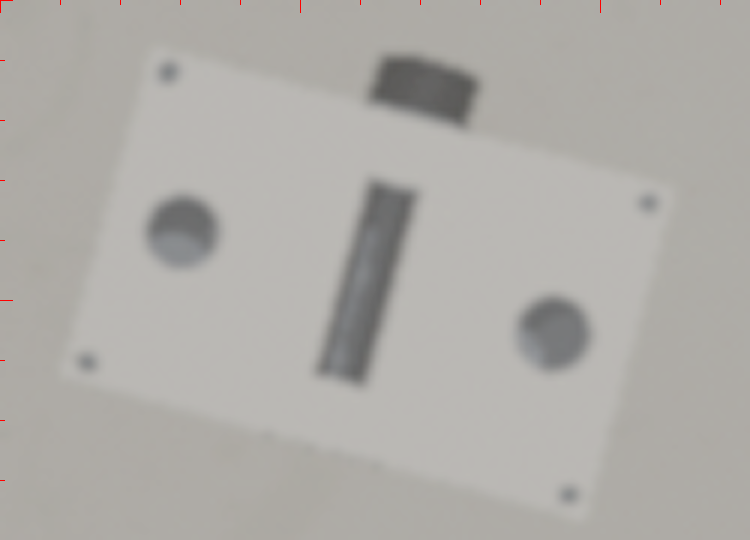

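View pics/t_rack.png

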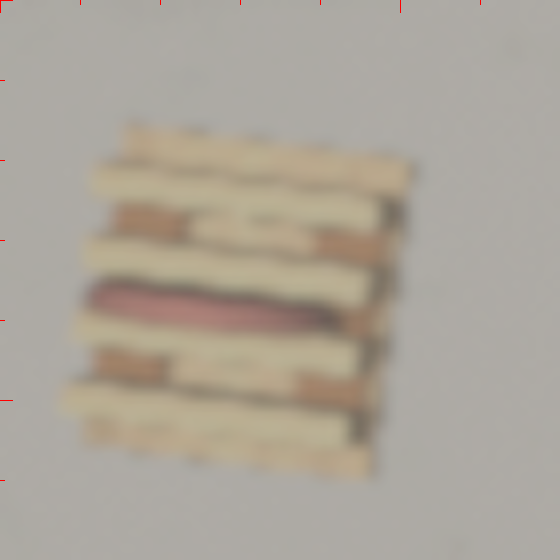

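View pics/t_st.png

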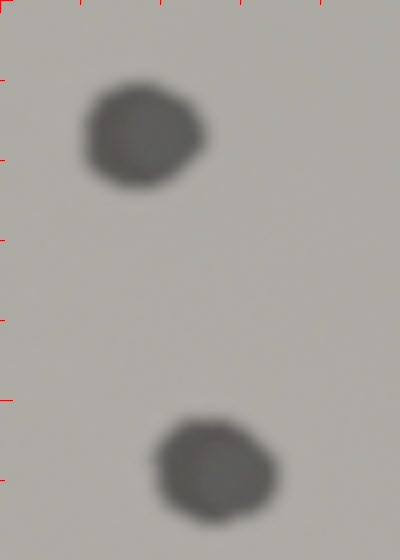

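View pics/s_box.png

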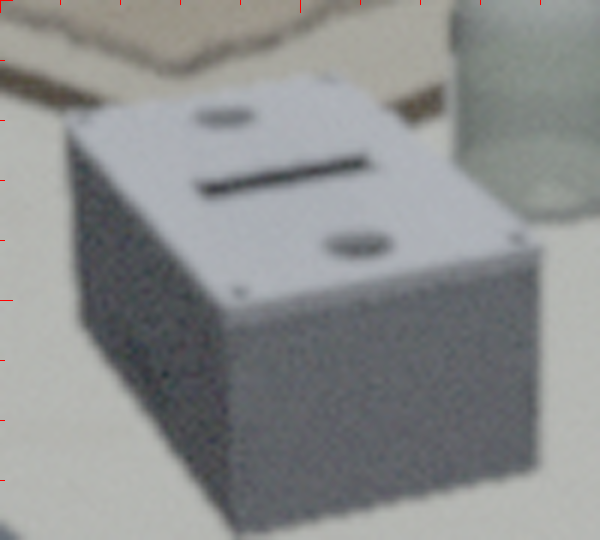

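View pics/s_rack.png

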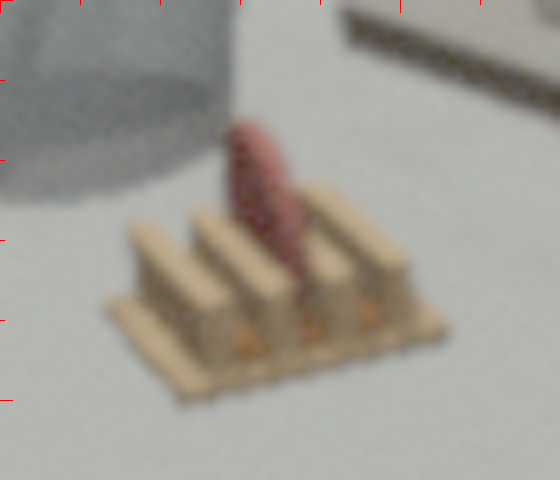

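View pics/s_st.png

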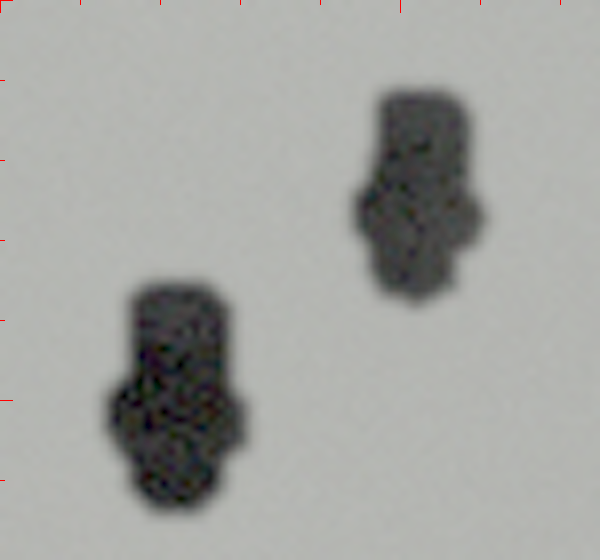

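```bash
cat > fit.py <<'E'
from h import *
from scipy.optimize import least_squares
f=lambda x0,y0,s,pts:[(x0+(a+.5)/s-.5,y0+(b+.5)/s-.5) for a,b in pts]
# box: model cover corners (-x-y etc). top: image up=+x, right=-y
M=np.array([[.07,.11,.11],[.07,-.11,.11],[-.07,-.11,.11],[-.07,.11,.11],[0,.078,.11],[0,-.078,.11],[0,0,.11]])
T=np.array(f(270,140,6,[(150,48),(675,188),(590,522),(62,375),(182,231),(553,333),(368,281)]))
S=np.array(f(270,170,6,[(338,75),(540,248),(228,308),(68,118),(225,117),(358,244),(285,176)]))
def pose(p,M): 
    c,s=np.cos(p[2]),np.sin(p[2]); return M@np.array([[c,-s,0],[s,c,0],[0,0,1]]).T+[p[0],p[1],0]
for cams in (['top'],['scene'],['top','scene']):
    D={'top':T,'scene':S}
    r=least_squares(lambda p:np.concatenate([(proj(n,pose(p,M))-D[n]).ravel() for n in cams]),[.55,-.03,-.2],loss='soft_l1')
    print(cams,r.x,np.degrees(r.x[2]),'max res',abs(r.fun).max(),'rms',np.sqrt((r.fun**2).mean()))
    if len(cams)==2: print(np.round(r.fun.reshape(-1,2),1)); print('ports',pose(r.x,M)[4:])
# stoppers
def ringmask(n,x,y,shape,up=8,win=None):
    th=np.linspace(0,2*np.pi,40,endpoint=False); m=np.zeros((win[3]*up,win[2]*up),'uint8')
    for secs in ([(0,.010),(.004,.013),(.02,.013)],[(.02,.019),(.026,.019)],[(.026,.014),(.056,.014)]):
        P=np.concatenate([np.c_[x+r*np.cos(th),y+r*np.sin(th),0*th+z] for z,r in secs])
        u=(proj(n,P)-win[:2]+.5)*up
        cv2.fillConvexPoly(m,cv2.convexHull(u.astype(np.float32)).round().astype(np.int32),255)
    return cv2.resize(m,(win[2],win[3]),interpolation=cv2.INTER_AREA)/255.
W={'A':{'top':(436,186,24,24),'scene':(387,262,24,34)},'B':{'top':(445,227,24,24),'scene':(354,285,28,38)}}
I={n:cv2.imread(f'pics/{n}0.png',0).astype(float) for n in('top','scene')}
for k in W:
  for cams in (['top'],['scene'],['top','scene']):
    def res(p):
        o=[]
        for n in cams:
            w=W[k][n]; im=I[n][w[1]:w[1]+w[3],w[0]:w[0]+w[2]]; bg=np.percentile(im,80); fg=np.percentile(im,8)
            a=np.clip((bg-im)/(bg-fg),0,1); m=cv2.GaussianBlur(ringmask(n,p[0],p[1],None,8,w),(0,0),.6); o.append((a-m).ravel())
        return np.concatenate(o)
    c0=back('top',[(W[k]['top'][0]+12,W[k]['top'][1]+12)],.03)[0]
    r=least_squares(res,c0[:2],diff_step=.003,x_scale=.01)
    print(k,cams,r.x,'rms',np.sqrt((r.fun**2).mean()))
E
python3 fit.py
```

```text
['top'] [ 0.60318343 -0.00194319 -0.24323061] -13.936087122703245 max res 0.7106042056541355 rms 0.2926860429626407
['scene'] [ 0.60115404 -0.00177854 -0.25358236] -14.529198982704242 max res 1.0649027557952877 rms 0.48639864518092885
['top', 'scene'] [ 0.6025455  -0.00159721 -0.24731178] -14.169921315661869 max res 1.5271121576273003 rms 0.505792757894413
[[ 0.4 -0.1]
 [ 0.   0.2]
 [-1.   0.2]
 [-0.3  0.5]
 [-0.   0.3]
 [-0.   0.3]
 [-0.2  0.5]
 [ 0.2 -0.6]
 [ 1.5 -0.7]
 [ 0.1 -0.2]
 [-0.9 -0.1]
 [ 0.4 -0.1]
 [ 0.5  0. ]
 [ 0.8  0.1]]
ports [[ 0.62163978  0.07402956  0.11      ]
 [ 0.58345122 -0.07722398  0.11      ]
 [ 0.6025455  -0.00159721  0.11      ]]
A ['top'] [ 0.58915896 -0.30567557] rms 0.11734904672289564
A ['scene'] [ 0.58777624 -0.30484894] rms 0.16008921192568493
A ['top', 'scene'] [ 0.5884397  -0.30479236] rms 0.14921682284274235
B ['top'] [ 0.48024619 -0.33044586] rms 0.12819011144308332
B ['scene'] [ 0.47937424 -0.3297955 ] rms 0.16644446572794258
B ['top', 'scene'] [ 0.47981097 -0.3295096 ] rms 0.15611427583070855
```

```bash
cat > fit2.py <<'E'
from h import *
from scipy.optimize import least_squares
f=lambda x0,y0,s,pts:np.array([(x0+(a+.5)/s-.5,y0+(b+.5)/s-.5) for a,b in pts])
T=f(190,190,8,[(92,178),(380,213),(83,250),(370,287),(77,328),(360,359),(62,398),(352,430)])
def model(p):
    L=p[3]; M=np.array([[x,s*L,.04] for x in(.036,.012,-.012,-.036) for s in(1,-1)])
    c,s=np.cos(p[2]),np.sin(p[2]); return M@np.array([[c,-s,0],[s,c,0],[0,0,1]]).T+[p[0],p[1],0]
r=least_squares(lambda p:(proj('top',model(p))-T).ravel(),[.5,.25,-.1,.045]); print('rack',r.x,np.degrees(r.x[2]),abs(r.fun).max())
rk=r.x
W={'top':(194,216,46,24),'scene':(222,180,24,30)}
I={n:cv2.imread(f'pics/{n}0.png').astype(float) for n in W}
def red(n):
    w=W[n]; im=I[n][w[1]:w[1]+w[3],w[0]:w[0]+w[2]]; b,g,rr=[im[...,k] for k in range(3)]
    return np.clip(((rr/(g+1))-1.28)/.35,0,1) if 0 else np.clip(((rr-g)-(g-b)-0)/ (rr+1)/.25,0,1)
for n in W:
    a=red(n); print(n,a.sum(),a.max()); cv2.imwrite(f'pics/red_{n}.png',cv2.resize((a*255).astype('uint8'),None,fx=8,fy=8,interpolation=0))
th=np.linspace(0,2*np.pi,720)
def mask(n,p,up=8):
    w=W[n]; c,s=np.cos(p[2]),np.sin(p[2]); Rm=np.array([[c,-s,0],[s,c,0],[0,0,1]])
    P=[]
    for t in(-.005,.005):
        z=.039*np.sin(th); k=z+.049>.041; 
        P.append(np.c_[0*th+t+np.tan(p[3])*z,.039*np.cos(th),z+.049][k])
    P=np.concatenate(P)@Rm.T+[p[0],p[1],0]
    u=(proj(n,P)-w[:2]+.5)*up; m=np.zeros((w[3]*up,w[2]*up),'uint8')
    cv2.fillConvexPoly(m,cv2.convexHull(u.astype(np.float32)).round().astype(np.int32),255)
    return cv2.GaussianBlur(cv2.resize(m,(w[2],w[3]),interpolation=cv2.INTER_AREA)/255.,(0,0),.6)
for cams in (['top'],['scene'],['top','scene']):
    r=least_squares(lambda q:np.concatenate([(red(n)-mask(n,[q[0],q[1],rk[2],q[2]])).ravel() for n in cams]),[rk[0],rk[1],0],diff_step=[.003,.003,.01],x_scale=[.01,.01,.1])
    print(cams,r.x,np.sqrt((r.fun**2).mean()))
for nm,u in dict(bucket=(108,222),stick=(17,162),jar=(293,95),spray=(443,95)).items(): print(nm,back('top',[u],.1)[0])
E
python3 fit2.py
```

```text
rack [ 0.49338803  0.29380433 -0.09329028  0.04770461] -5.345139208788648 0.41516199767372086
top 137.53853992959768 1.0
scene 137.35578623563867 1.0
['top'] [0.49356158 0.29395406 0.        ] 0.16851886240600814
['scene'] [0.49112652 0.29304574 0.        ] 0.14427901434467091
['top', 'scene'] [0.49341883 0.29631621 0.        ] 0.16615101298540855
bucket [0.50398737 0.55059925 0.1       ]
stick [0.64928395 0.78996668 0.1       ]
jar [0.82986394 0.09732343 0.1       ]
spray [ 0.83521801 -0.27256256  0.1       ]
```

```bash
python3 - <<'E'
import cv2,numpy as np
a=cv2.imread('pics/red_top.png');b=cv2.imread('pics/red_scene.png')
c=np.zeros((max(a.shape[0],b.shape[0]),a.shape[1]+b.shape[1]+10,3),'uint8')+90
c[:a.shape[0],:a.shape[1]]=a;c[:b.shape[0],a.shape[1]+10:]=b;cv2.imwrite('pics/red.png',c)
E
```

```text
(no output)
```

View pics/red.png

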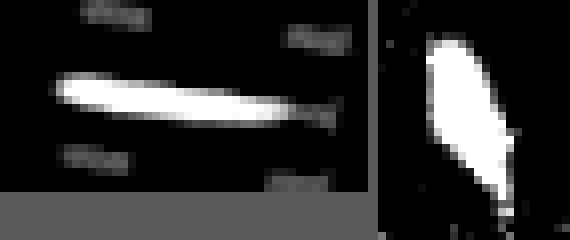

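Request:
{"fn": "carry_out", "kwargs": {
  "plan": [
    [[0,0,0.03],[0,0,0]],
    [[0.005,-0.01,0.07],[0,0,0]],
    [[0.015,-0.04,0.1],[0,0,0]],
    [[0.032,-0.08,0.1],[0,0,0]],
    [[0.053,-0.135,0.1],[0,0,0]],
    [[0.075,-0.19,0.1],[0,0,0]],
    [[0.096,-0.245,0.1],[0,0,0]],
    [[0.118,-0.3,0.1],[0,0,0]],
    [[0.14,-0.355,0.1],[0,0,0]],
    [[0.161,-0.41,0.1],[0,0,0]],
    [[0.183,-0.465,0.1],[0,0,0]],
    [[0.205,-0.52,0.1],[0,0,0]],
    [[0.226,-0.575,0.1],[0,0,0]],
    [[0.248,-0.63,0.1],[0,0,0]],
    [[0.27,-0.685,0.1],[0,0,0]],
    [[0.29,-0.74,0.1],[0,0,0]],
    [[0.312,-0.795,0.1],[0,0,0]],
    [[0.334,-0.85,0.08],[0,0,0]],
    [[0.35,-0.89,0.04],[0,0,0]],
    [[0.36,-0.913,0.0],[0,0,0]]
  ],
  "gripper": 0.07
}}

```text
clock: 2.6
tool_pos: [0.5881, -0.3069, 0.237]
ee_rot: [0.822, 0.569, -0.0, 0.0]
contact_force: [0.7, 0.5, 1.0]
width: 0.07
```

Request:
{"fn": "carry_out", "kwargs": {
  "plan": [
    [[0,0,-0.05],[0,0,0]],
    [[0,0,-0.1],[0,0,0]],
    [[0,0,-0.14],[0,0,0]],
    [[0,0,-0.155],[0,0,0]],
    [[0,0,-0.155],[0,0,0]]
  ]
}}

```text
clock: 3.22
tool_pos: [0.588, -0.3043, 0.0834]
ee_rot: [0.822, 0.57, -0.0, -0.0]
contact_force: [-0.4, -0.8, -0.3]
width: 0.0704
```

```bash
python3 - <<'E'
from station import env
from h import *
o=env.observe();print(o['tool_pos'],o['ee_rot'],o['contact_force'])
s=env.capture('scene');t=env.capture('top');cv2.imwrite('pics/s1.png',s);cv2.imwrite('pics/t1.png',t)
crop(s,340,190,100,120,5,'pics/s1c.png');crop(t,400,150,80,90,5,'pics/t1c.png')
E
```

```text
[ 0.58798073 -0.3042959   0.08339278] [ 8.21918566e-01  5.69604735e-01 -3.38215610e-04 -4.50343712e-04] [-0.36069271 -0.81358524 -0.25787147]
```

View pics/s1c.png

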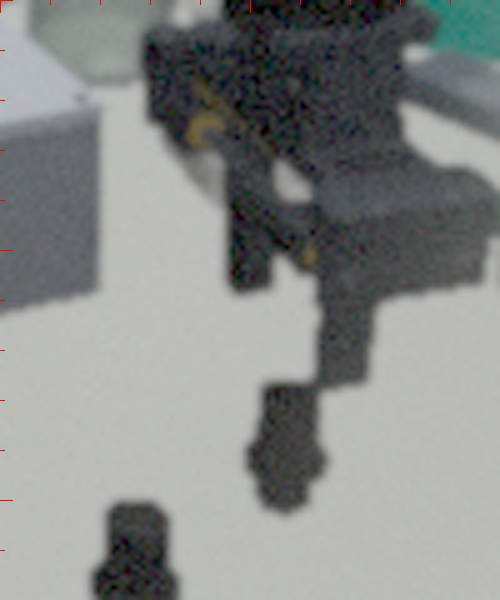

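View pics/t1c.png

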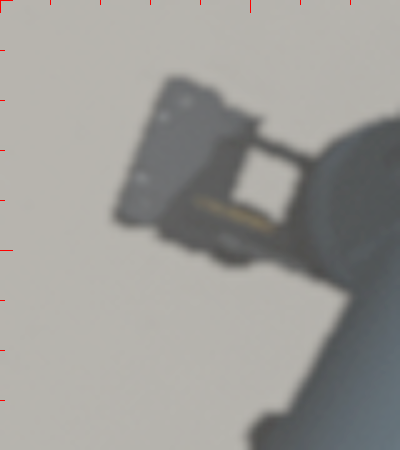

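```bash
python3 - <<'E'
from h import *
d=np.array([np.cos(np.radians(69.4)),np.sin(np.radians(69.4)),0])
n=np.array([-d[1],d[0],0]);P=np.array([.588,-.3043,.0834])
for s in(-1,1):
  for w in(-1,1):
    for e in (.0352,.0352+.0175):
      print(s,w,e,(proj('scene',P+s*e*d+w*.009*n)[0]-[340,190])*5)
print((proj('scene',P)-[340,190])*5)
E
```

```text
-1 -1 0.0352 [350.15997969 374.27577766]
-1 -1 0.052700000000000004 [370.83521049 397.14798044]
-1 1 0.0352 [309.08270526 381.58831641]
-1 1 0.052700000000000004 [329.07151204 404.71989541]
1 -1 0.0352 [274.30616607 290.36165726]
1 -1 0.052700000000000004 [257.08128305 271.30643987]
1 1 0.0352 [235.78058915 296.76115742]
1 1 0.052700000000000004 [219.14243917 277.5070476 ]
[[291.01536059 334.19362067]]
```

Request:
{"fn": "carry_out", "kwargs": {
  "plan": [
    [[0,0,-0.025],[0,0,0]],
    [[0,0,-0.045],[0,0,0]],
    [[0,0,-0.054],[0,0,0]],
    [[0,0,-0.054],[0,0,0]]
  ]
}}

```text
clock: 3.82
tool_pos: [0.5881, -0.3044, 0.0295]
ee_rot: [0.822, 0.57, -0.0, -0.0]
contact_force: [0.9, -0.4, -0.4]
width: 0.0699
```

Request:
{"fn": "carry_out", "kwargs": {
  "plan": [
    [[0,0,0],[0,0,0]],
    [[0,0,0],[0,0,0]],
    [[0,0,0],[0,0,0]],
    [[0,0,0],[0,0,0]],
    [[0,0,0],[0,0,0]],
    [[0,0,0],[0,0,0]]
  ],
  "gripper": 0.01
}}

```text
clock: 4.58
tool_pos: [0.5883, -0.3044, 0.0298]
ee_rot: [0.822, 0.57, 0.0, 0.0]
contact_force: [0.6, 0.4, 1.3]
width: 0.027
```

Request:
{"fn": "carry_out", "kwargs": {
  "plan": [
    [[0,0,0.03],[0,0,0]],
    [[0,0,0.08],[0,0,0]],
    [[0,0.01,0.13],[0,0,0]],
    [[0.003,0.04,0.15],[0,0,0]],
    [[0.007,0.08,0.15],[0,0,0]],
    [[0.012,0.13,0.15],[0,0,0]],
    [[0.016,0.18,0.15],[0,0,0]],
    [[0.02,0.23,0.15],[0,0,0]],
    [[0.025,0.28,0.15],[0,0,0]],
    [[0.03,0.33,0.15],[0,0,0]],
    [[0.033,0.36,0.145],[0,0,0]],
    [[0.0335,0.378,0.135],[0,0,0]],
    [[0.0335,0.3785,0.125],[0,0,0]],
    [[0.0335,0.3785,0.123],[0,0,0]],
    [[0.0335,0.3785,0.123],[0,0,0]]
  ]
}}

```text
clock: 6.45
tool_pos: [0.6217, 0.072, 0.1526]
ee_rot: [0.823, 0.569, -0.0, 0.0]
contact_force: [0.3, -0.3, 0.5]
width: 0.0271
```

```bash
cat > look.py <<'E'
import sys
from station import env
from h import *
k=sys.argv[1]; sx,sy,tx,ty=map(int,sys.argv[2:6])
o=env.observe();print(o['clock'],o['tool_pos'],o['ee_rot'],o['contact_force'],o['torque'],o['width'])
s=env.capture('scene');t=env.capture('top');cv2.imwrite(f'pics/s{k}.png',s);cv2.imwrite(f'pics/t{k}.png',t)
crop(s,sx,sy,100,90,6,f'pics/s{k}c.png');crop(t,tx,ty,100,90,6,f'pics/t{k}c.png')
E
python3 look.py 2 270 150 270 140
```

```text
6.45 [0.62170742 0.07196079 0.15264794] [ 8.22675699e-01  5.68510723e-01 -3.54307765e-04  3.55760141e-04] [ 0.25633595 -0.3205376   0.45178478] [0.02282202 0.07671959 0.00214715] 0.027105413102992353
```

View pics/s2c.png

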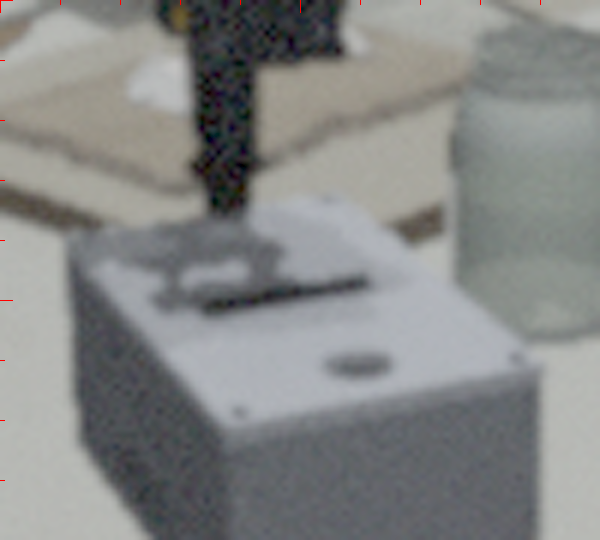

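View pics/t2c.png

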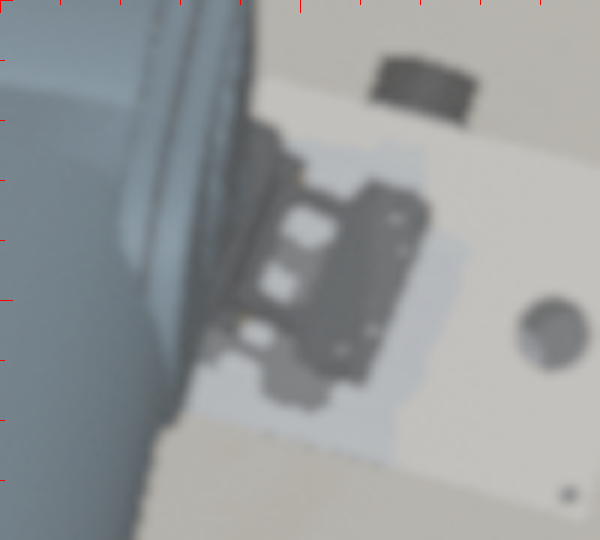

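Request:
{"fn": "carry_out", "kwargs": {
  "plan": [
    [[0,0,0],[0,0,0]],
    [[0,0,-0.006],[0,0,0]],
    [[0,0,-0.012],[0,0,0]],
    [[0,0,-0.016],[0,0,0]],
    [[0,0,-0.02],[0,0,0]],
    [[0,0,-0.022],[0,0,0]],
    [[0,0,-0.022],[0,0,0]]
  ]
}}

```text
clock: 7.42
tool_pos: [0.6217, 0.0741, 0.1306]
ee_rot: [0.822, 0.57, -0.0, -0.0]
contact_force: [-0.8, 0.7, -0.7]
width: 0.0271
```

Request:
{"fn": "carry_out", "kwargs": {
  "plan": [
    [[0,0,-0.004],[0,0,0]],
    [[0,0,-0.007],[0,0,0]],
    [[0,0,-0.009],[0,0,0]],
    [[0,0,-0.0105],[0,0,0]],
    [[0,0,-0.0115],[0,0,0]],
    [[0,0,-0.0115],[0,0,0]]
  ]
}}

```text
clock: 8.18
tool_pos: [0.6218, 0.074, 0.1199]
ee_rot: [0.822, 0.57, 0.0, -0.0]
contact_force: [-2.7, -0.6, 5.4]
width: 0.0269
```

Request:
{"fn": "carry_out", "kwargs": {
  "plan": [
    [[0,0,-0.001],[0,0,0]],
    [[0,0,-0.0015],[0,0,0]],
    [[0,0,-0.0015],[0,0,0]]
  ]
}}

```text
clock: 8.55
tool_pos: [0.6219, 0.074, 0.1197]
ee_rot: [0.822, 0.569, 0.0, -0.0]
contact_force: [-6.6, -0.9, 16.2]
width: 0.027
```

Request:
{"fn": "carry_out", "kwargs": {
  "plan": [
    [[0,0,0.0015],[0,0,0]],
    [[0,0,0.0015],[0,0,0]],
    [[0,0,0.0015],[0,0,0]],
    [[0,0,0.0015],[0,0,0]]
  ],
  "gripper": 0.065
}}

```text
clock: 9.05
tool_pos: [0.6217, 0.0741, 0.119]
ee_rot: [0.822, 0.57, -0.0, -0.0]
contact_force: [-0.1, 0.5, -0.2]
width: 0.064
```

Request:
{"fn": "carry_out", "kwargs": {
  "plan": [
    [[0,0,0.03],[0,0,0]],
    [[0,0,0.06],[0,0,0]],
    [[0,-0.02,0.09],[0,0,0]],
    [[-0.01,-0.06,0.1],[0,0,0]],
    [[-0.03,-0.115,0.1],[0,0,0]],
    [[-0.05,-0.17,0.1],[0,0,0]],
    [[-0.07,-0.225,0.1],[0,0,0]],
    [[-0.09,-0.28,0.1],[0,0,0]],
    [[-0.11,-0.33,0.09],[0,0,0]],
    [[-0.13,-0.375,0.06],[0,0,0]],
    [[-0.14,-0.4,0.01],[0,0,0]],
    [[-0.142,-0.404,-0.03],[0,0,0]],
    [[-0.142,-0.404,-0.04],[0,0,0]],
    [[-0.142,-0.404,-0.04],[0,0,0]]
  ]
}}

```text
clock: 10.8
tool_pos: [0.4802, -0.3295, 0.0795]
ee_rot: [0.822, 0.57, 0.0, -0.0]
contact_force: [0.2, 0.1, 0.1]
width: 0.0649
```

```bash
python3 look.py 3 320 200 280 140
```

```text
10.8 [ 0.48015048 -0.32953249  0.07945255] [ 8.21722020e-01  5.69888499e-01  2.04937825e-05 -1.44243326e-04] [0.196228   0.12283059 0.0503104 ] [-0.03236375 -0.00806129  0.00945993] 0.06486606322728403
```

View pics/s3.png

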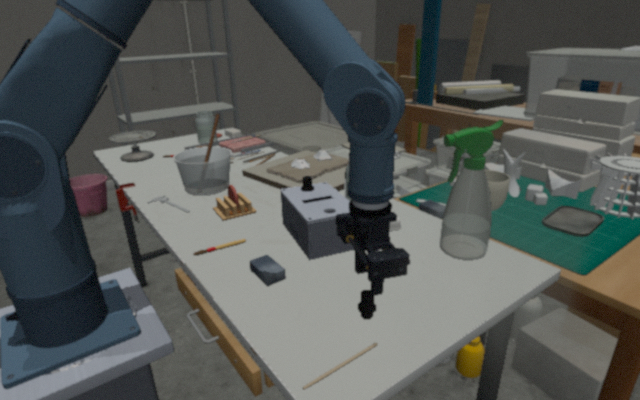

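View pics/t3c.png

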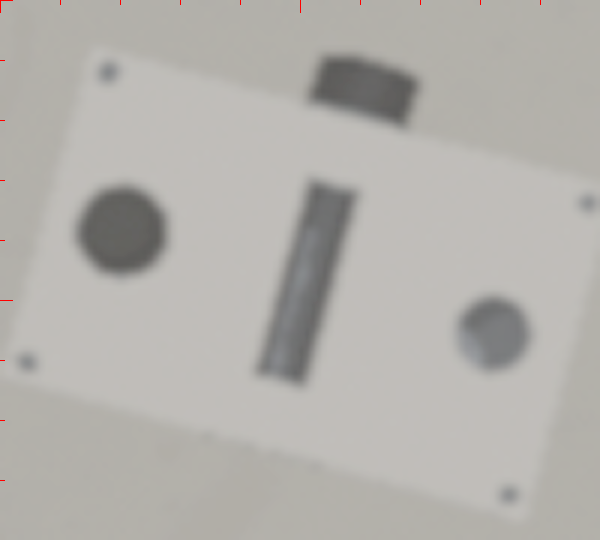

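Stopper A sits in port_a, flange round and centred at crop (121,230). The gripper is over stopper B at scene pixel (367,305).

Request:
{"fn": "carry_out", "kwargs": {
  "plan": [
    [[0,0,-0.025],[0,0,0]],
    [[0,0,-0.045],[0,0,0]],
    [[0,0,-0.05],[0,0,0]],
    [[0,0,-0.05],[0,0,0]]
  ]
}}

```text
clock: 11.4
tool_pos: [0.4799, -0.33, 0.0294]
ee_rot: [0.822, 0.57, -0.0, 0.0]
contact_force: [0.5, -0.4, 0.6]
width: 0.0652
```

Request:
{"fn": "carry_out", "kwargs": {
  "plan": [
    [[0,0,0],[0,0,0]],
    [[0,0,0],[0,0,0]],
    [[0,0,0],[0,0,0]],
    [[0,0,0],[0,0,0]],
    [[0,0,0],[0,0,0]],
    [[0,0,0],[0,0,0]]
  ],
  "gripper": 0.01
}}

```text
clock: 12.15
tool_pos: [0.4798, -0.33, 0.0293]
ee_rot: [0.822, 0.57, 0.0, 0.0]
contact_force: [-0.2, 0.7, 2.0]
width: 0.027
```

Request:
{"fn": "carry_out", "kwargs": {
  "plan": [
    [[0,0,0.03],[0,0,0]],
    [[0,0,0.08],[0,0,0]],
    [[0.005,0.01,0.13],[0,0,0]],
    [[0.02,0.05,0.15],[0,0,0]],
    [[0.04,0.1,0.15],[0,0,0]],
    [[0.06,0.15,0.15],[0,0,0]],
    [[0.08,0.2,0.15],[0,0,0]],
    [[0.097,0.235,0.145],[0,0,0]],
    [[0.104,0.25,0.135],[0,0,0]],
    [[0.104,0.2525,0.125],[0,0,0]],
    [[0.104,0.2525,0.123],[0,0,0]],
    [[0.104,0.2525,0.123],[0,0,0]],
    [[0.104,0.2525,0.123],[0,0,0]]
  ]
}}

```text
clock: 13.78
tool_pos: [0.5836, -0.0787, 0.1526]
ee_rot: [0.822, 0.569, 0.0, 0.0]
contact_force: [0.3, -0.8, -0.4]
width: 0.0272
```

Request:
{"fn": "carry_out", "kwargs": {
  "plan": [
    [[0,0,-0.006],[0,0,0]],
    [[0,0,-0.012],[0,0,0]],
    [[0,0,-0.016],[0,0,0]],
    [[0,0,-0.02],[0,0,0]],
    [[0,0,-0.022],[0,0,0]],
    [[0,0,-0.022],[0,0,0]]
  ]
}}

```text
clock: 14.52
tool_pos: [0.5837, -0.0774, 0.1301]
ee_rot: [0.822, 0.57, -0.0, -0.0]
contact_force: [-0.5, 0.5, -0.1]
width: 0.027
```

Request:
{"fn": "carry_out", "kwargs": {
  "plan": [
    [[0,0,-0.004],[0,0,0]],
    [[0,0,-0.007],[0,0,0]],
    [[0,0,-0.009],[0,0,0]],
    [[0,0,-0.011],[0,0,0]],
    [[0,0,-0.012],[0,0,0]],
    [[0,0,-0.0125],[0,0,0]],
    [[0,0,-0.0125],[0,0,0]]
  ]
}}

```text
clock: 15.4
tool_pos: [0.5838, -0.0774, 0.1193]
ee_rot: [0.822, 0.57, 0.0, -0.0]
contact_force: [-5.6, 1.4, 15.4]
width: 0.0272
```

Request:
{"fn": "carry_out", "kwargs": {
  "plan": [
    [[0,0,0.0015],[0,0,0]],
    [[0,0,0.0015],[0,0,0]],
    [[0,0,0.0015],[0,0,0]],
    [[0,0,0.0015],[0,0,0]]
  ],
  "gripper": 0.06
}}

```text
clock: 15.9
tool_pos: [0.5837, -0.0774, 0.119]
ee_rot: [0.822, 0.57, -0.0, -0.0]
contact_force: [-0.4, -0.1, 0.2]
width: 0.0599
```

Request:
{"fn": "carry_out", "kwargs": {
  "plan": [
    [[0,0,0.03],[0,0,0]],
    [[0,0,0.07],[0,0,0]],
    [[-0.005,0.02,0.11],[0,0,0]],
    [[-0.015,0.06,0.12],[0,0,-10]],
    [[-0.027,0.11,0.12],[0,0,-20]],
    [[-0.039,0.16,0.12],[0,0,-30]],
    [[-0.051,0.21,0.12],[0,0,-40]],
    [[-0.063,0.26,0.12],[0,0,-50]],
    [[-0.075,0.31,0.12],[0,0,-60]],
    [[-0.085,0.35,0.1],[0,0,-68]],
    [[-0.09,0.37,0.07],[0,0,-74.7]],
    [[-0.09,0.372,0.03],[0,0,-74.7]],
    [[-0.09,0.372,0.01],[0,0,-74.7]],
    [[-0.09,0.372,0.0],[0,0,-74.7]],
    [[-0.09,0.372,0.0],[0,0,-74.7]]
  ]
}}

```text
clock: 17.77
tool_pos: [0.4942, 0.2941, 0.1195]
ee_rot: [0.999, -0.046, 0.0, -0.0]
contact_force: [0.7, -0.6, 0.5]
width: 0.0601
```

```bash
python3 look.py 4 180 130 180 170; python3 - <<'E'
import sys;sys.path.insert(0,'.')
from h import *
t=cv2.imread('pics/t4.png');crop(t,280,140,125,90,6,'pics/t4b.png')
s=cv2.imread('pics/s4.png');crop(s,270,160,100,90,6,'pics/s4b.png')
E
```

```text
17.775 [0.49422252 0.29412729 0.1195465 ] [ 9.98925855e-01 -4.63370090e-02  1.23480398e-04 -4.40258847e-05] [ 0.72667953 -0.58702138  0.48272369] [-0.01814861  0.06091932  0.04216993] 0.060056337296854154
```

View pics/s4c.png

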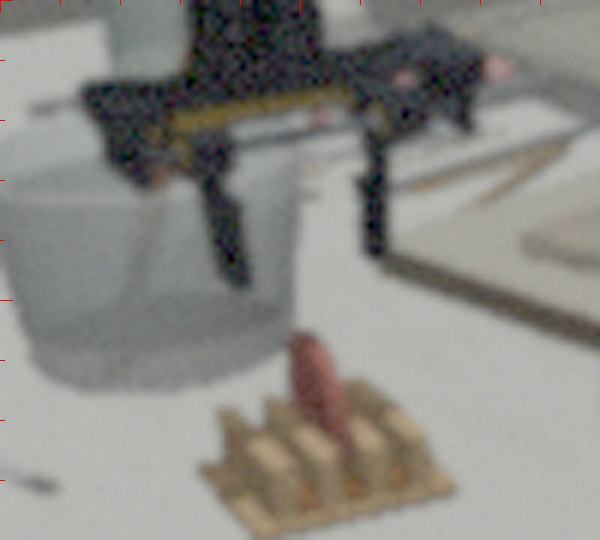

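View pics/t4c.png

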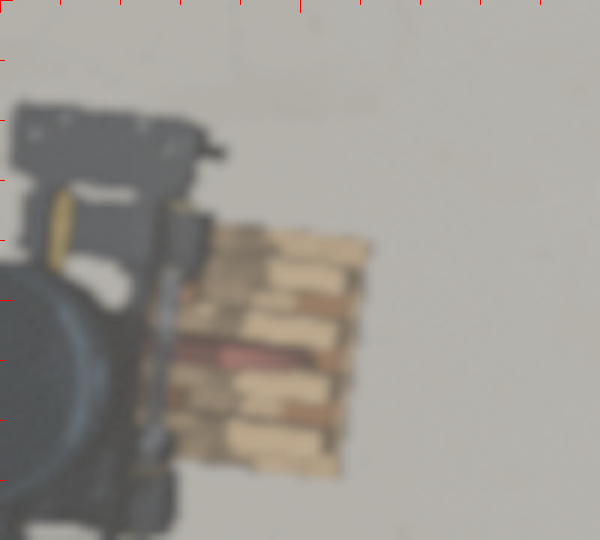

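View pics/t4b.png

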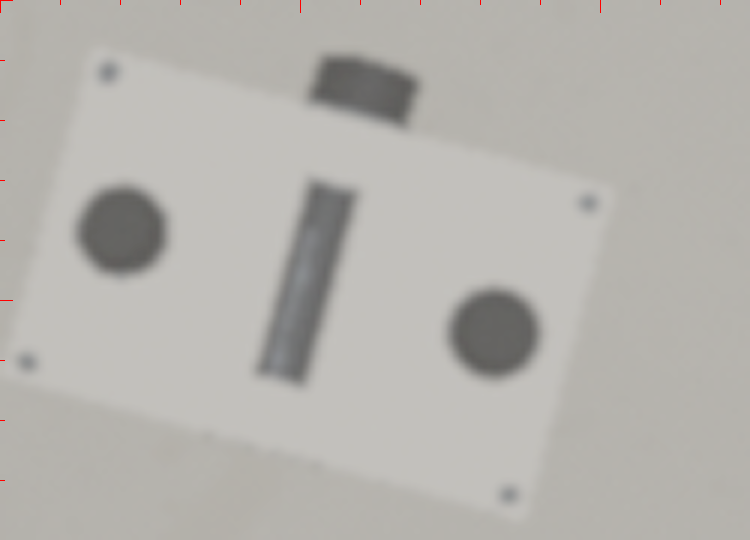

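View pics/s4b.png

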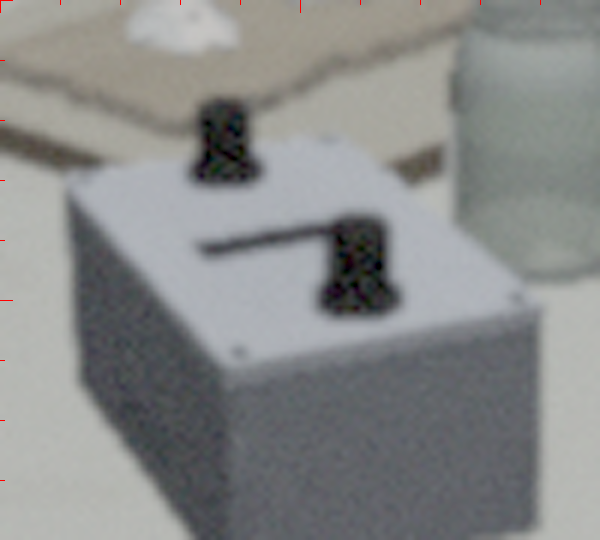

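Top view: both flanges are centred on their ports, at crop (121,230) and (494,333), and the scene view shows both lying flat on the cover. I'll refine the disc's position along its groove.

```bash
cat >> fit2.py <<'E'
print('---')
from scipy.optimize import minimize
for cams in (['top'],['scene']):
    c=lambda q:sum(((red(n)-mask(n,[q[0],q[1],rk[2]+q[3],q[2]],16))**2).sum() for n in cams)
    best=min((minimize(c,[rk[0],y0,0,0],method='Nelder-Mead',options=dict(initial_simplex=np.array([[rk[0],y0,0,0],[rk[0]+.003,y0,0,0],[rk[0],y0+.003,0,0],[rk[0],y0,.05,0],[rk[0],y0,0,.03]]),xatol=1e-5)) for y0 in(.291,.296)),key=lambda r:r.fun)
    print(cams,best.x,np.degrees(best.x[2:]),best.fun)
E
python3 fit2.py | sed -n '/---/,$p'
```

```text
---
['top'] [0.49223007 0.29520421 0.07354    0.00786591] [4.21353186 0.45068338] 16.26125430713941
['scene'] [ 0.49153601  0.29171783 -0.04941562 -0.06520636] [-2.83130636 -3.73604946] 6.8593581058711015
```

Request:
{"fn": "carry_out", "kwargs": {
  "plan": [
    [[-0.0005,0,-0.02],[0,0,0]],
    [[-0.001,0,-0.04],[0,0,0]],
    [[-0.001,0,-0.05],[0,0,0]],
    [[-0.001,0,-0.0555],[0,0,0]],
    [[-0.001,0,-0.0555],[0,0,0]]
  ]
}}

```text
clock: 18.5
tool_pos: [0.4927, 0.2944, 0.0634]
ee_rot: [0.999, -0.046, -0.0, 0.0]
contact_force: [-0.2, -0.1, -0.2]
width: 0.0601
```

Request:
{"fn": "carry_out", "kwargs": {
  "plan": [
    [[0,0,0],[0,0,0]],
    [[0,0,0],[0,0,0]],
    [[0,0,0],[0,0,0]],
    [[0,0,0],[0,0,0]],
    [[0,0,0],[0,0,0]],
    [[0,0,0],[0,0,0]]
  ],
  "gripper": 0.004
}}

```text
clock: 19.25
tool_pos: [0.4927, 0.2946, 0.0637]
ee_rot: [0.999, -0.046, -0.0, -0.0]
contact_force: [-0.4, -0.3, 0.7]
width: 0.0096
```

Request:
{"fn": "carry_out", "kwargs": {
  "plan": [
    [[0,0,0.015],[0,0,0]],
    [[0,0,0.04],[0,0,0]],
    [[0,0,0.08],[0,0,0]],
    [[0,0,0.12],[0,0,0]],
    [[0.005,-0.01,0.15],[0,0,0]],
    [[0.015,-0.04,0.17],[0,0,9]],
    [[0.03,-0.08,0.17],[0,0,18]],
    [[0.045,-0.12,0.17],[0,0,27]],
    [[0.06,-0.16,0.17],[0,0,36]],
    [[0.075,-0.2,0.17],[0,0,45]],
    [[0.09,-0.24,0.17],[0,0,54]],
    [[0.1,-0.27,0.17],[0,0,63]],
    [[0.107,-0.29,0.17],[0,0,72]],
    [[0.11,-0.296,0.165],[0,0,79]],
    [[0.11,-0.296,0.15],[0,0,81.1]],
    [[0.11,-0.296,0.14],[0,0,81.1]],
    [[0.11,-0.296,0.135],[0,0,81.1]],
    [[0.11,-0.296,0.135],[0,0,81.1]]
  ]
}}

```text
clock: 21.5
tool_pos: [0.6026, -0.0013, 0.1987]
ee_rot: [0.789, 0.614, -0.0, -0.0]
contact_force: [0.5, -0.2, -1.5]
width: 0.0094
```

```bash
python3 look.py 5 270 130 270 140
```

```text
21.5 [ 0.60260472 -0.00128913  0.19870599] [ 7.88921519e-01  6.14493936e-01 -2.00855715e-04 -1.30122134e-05] [ 0.52453263 -0.20625365 -1.46929286] [ 0.04379638 -0.01143439 -0.01493514] 0.009409901065563919
```

View pics/s5c.png

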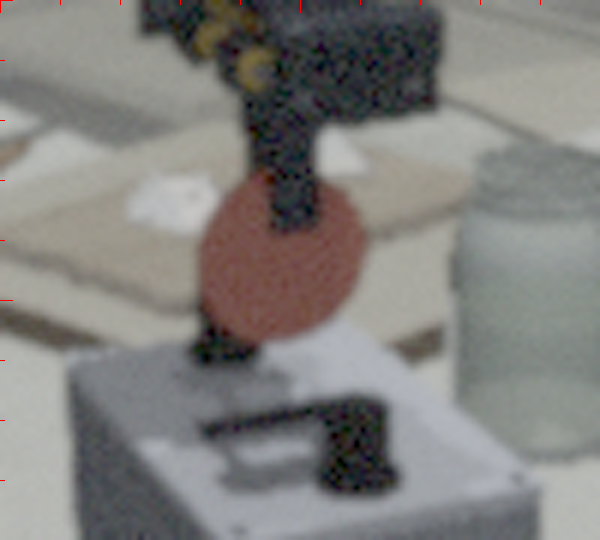

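View pics/t5c.png

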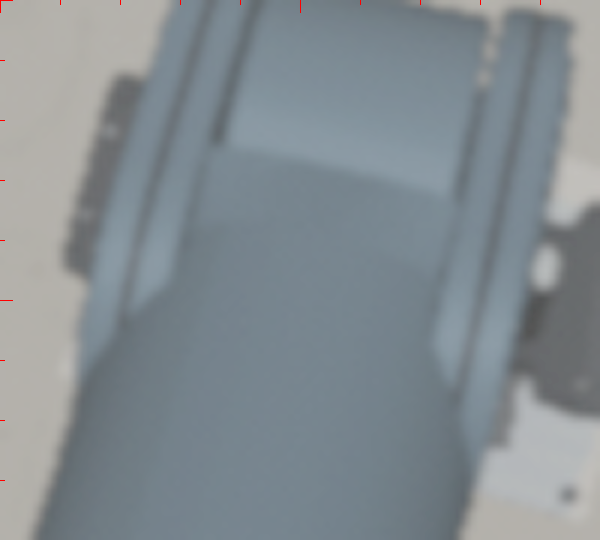

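```bash
cat > disc.py <<'E'
from h import *
import sys
from scipy.optimize import minimize
def fit(fn,tcp,yaw=-14.2,w=(295,148,42,46)):
    im=cv2.imread(fn).astype(float)[w[1]:w[1]+w[3],w[0]:w[0]+w[2]]; b,g,r=[im[...,k] for k in range(3)]
    a=np.clip((r-.5*(g+b))/20-.2,0,1)
    a=(r-.5*(g+b)>14).astype('uint8')
    # fill finger hole via hull of largest comp
    n,l,st,_=cv2.connectedComponentsWithStats(a); k=1+np.argmax(st[1:,4]); cs,_=cv2.findContours((l==k).astype('uint8'),0,1)
    h=cv2.convexHull(np.concatenate(cs)); m=np.zeros_like(a); cv2.fillConvexPoly(m,h,1)
    u=np.array([np.cos(np.radians(yaw)),np.sin(np.radians(yaw)),0]); v=np.array([-u[1],u[0],0]); th=np.linspace(0,2*np.pi,200)
    def mk(q,up=16):
        c=np.array(tcp)+q[0]*u+[0,0,q[1]]
        P=np.concatenate([c+t*v+.039*np.cos(th)[:,None]*u+.039*np.sin(th)[:,None]*np.array([0,0,1]) for t in(-.005,.005)])
        p=(proj('scene',P)-w[:2]+.5)*up; M=np.zeros((w[3]*up,w[2]*up),'uint8')
        cv2.fillConvexPoly(M,cv2.convexHull(p.astype(np.float32)).round().astype(np.int32),255)
        return cv2.resize(M,(w[2],w[3]),interpolation=cv2.INTER_AREA)/255.
    r=minimize(lambda q:((mk(q)-m)**2).sum(),[0,-.013],method='Nelder-Mead',options=dict(initial_simplex=[[0,-.013],[.004,-.013],[0,-.009]],xatol=1e-5))
    print('along',r.x[0],'z',r.x[1],'cost',r.fun,'px',m.sum(),'ctr',np.array(tcp)+r.x[0]*u+[0,0,r.x[1]]); return r.x
if __name__=='__main__': fit(sys.argv[1],eval(sys.argv[2]))
E
python3 disc.py pics/s5.png "[.6026,-.0013,.1987]"
python3 - <<'E'
from h import *
f=lambda x0,y0,s,pts:np.array([(x0+(a+.5)/s-.5,y0+(b+.5)/s-.5) for a,b in pts])
p=back('scene',f(270,170,6,[(197,189),(372,160)]),.11);print(p,p.mean(0),np.linalg.norm(p[1]-p[0]))
p=back('top',f(270,140,6,[(394,185),(342,377)]),.11);print(p,p.mean(0),np.linalg.norm(p[1]-p[0]))
E
```

```text
along -0.002233627319335938 z -0.01434868621826172 cost 42.334671280276815 px 697 ctr [ 0.60043462 -0.00075207  0.18435131]
[[ 0.56309087  0.01264365  0.11      ]
 [ 0.6417092  -0.00964658  0.11      ]] [0.60240003 0.00149854 0.11      ] 0.08171717614615635
[[ 0.64290793 -0.01172054  0.11      ]
 [ 0.56451699  0.00763992  0.11      ]] [ 0.60371246 -0.00204031  0.11      ] 0.08074630733250672
```

Request:
{"fn": "carry_out", "kwargs": {
  "plan": [
    [[0.001,-0.0005,-0.015],[0,0,0]],
    [[0.001,-0.0005,-0.025],[0,0,0]],
    [[0.001,-0.0005,-0.032],[0,0,0]],
    [[0.001,-0.0005,-0.036],[0,0,0]],
    [[0.001,-0.0005,-0.039],[0,0,0]],
    [[0.001,-0.0005,-0.042],[0,0,0]],
    [[0.001,-0.0005,-0.045],[0,0,0]],
    [[0.001,-0.0005,-0.045],[0,0,0]]
  ]
}}

```text
clock: 22.6
tool_pos: [0.6036, -0.0019, 0.1536]
ee_rot: [0.789, 0.615, -0.0, -0.0]
contact_force: [0.7, 0.1, 1.2]
width: 0.01
```

Request:
{"fn": "carry_out", "kwargs": {
  "plan": [
    [[0,0,-0.002],[0,0,0]],
    [[0,0,-0.004],[0,0,0]],
    [[0,0,-0.006],[0,0,0]],
    [[0,0,-0.006],[0,0,0]]
  ]
}}

```text
clock: 23.1
tool_pos: [0.6036, -0.0019, 0.1475]
ee_rot: [0.789, 0.615, -0.0, -0.0]
contact_force: [-0.2, -0.0, -0.6]
width: 0.0097
```

```bash
python3 look.py 6 270 130 270 140; python3 disc.py pics/s6.png "[.6036,-.0019,.1476]"
```

```text
23.1 [ 0.60361228 -0.00190361  0.14751374] [ 7.88842147e-01  6.14595836e-01 -1.42338568e-04 -6.96365680e-05] [-0.15706948 -0.02296481 -0.61827466] [-0.01254141 -0.00206517  0.01996903] 0.009728517324689327
along -0.0029062541779130693 z -0.013975926842540502 cost 14.653979238754328 px 414 ctr [ 0.60078255 -0.00118707  0.13362407]
```

View pics/s6c.png

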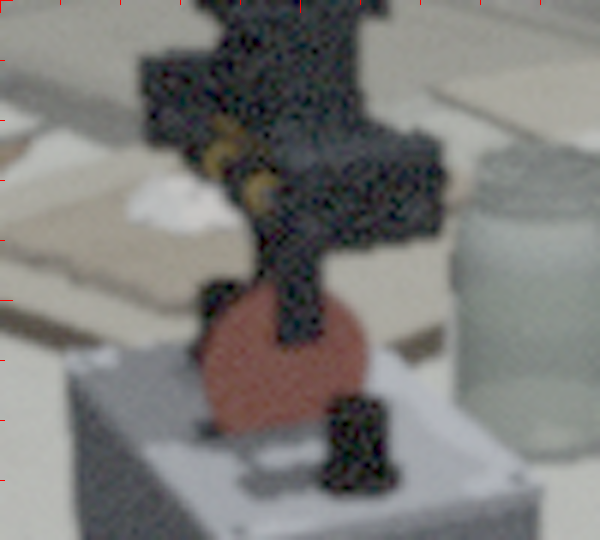

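Request:
{"fn": "carry_out", "kwargs": {
  "plan": [
    [[0,0,-0.002],[0,0,0]],
    [[0,0,-0.004],[0,0,0]],
    [[0,0,-0.006],[0,0,0]],
    [[0,0,-0.008],[0,0,0]],
    [[0,0,-0.01],[0,0,0]],
    [[0,0,-0.012],[0,0,0]],
    [[0,0,-0.012],[0,0,0]]
  ]
}}

```text
clock: 24.08
tool_pos: [0.6036, -0.0019, 0.1355]
ee_rot: [0.789, 0.615, -0.0, -0.0]
contact_force: [0.2, -0.0, 0.6]
width: 0.0096
```

Request:
{"fn": "carry_out", "kwargs": {
  "plan": [
    [[0,0,-0.001],[0,0,0]],
    [[0,0,-0.002],[0,0,0]],
    [[0,0,-0.003],[0,0,0]],
    [[0,0,-0.004],[0,0,0]],
    [[0,0,-0.005],[0,0,0]],
    [[0,0,-0.005],[0,0,0]]
  ]
}}

```text
clock: 24.82
tool_pos: [0.6037, -0.0019, 0.1306]
ee_rot: [0.789, 0.615, -0.0, -0.0]
contact_force: [0.5, -0.5, -0.4]
width: 0.0098
```

```bash
python3 look.py 7 270 130 270 140
```

```text
24.825 [ 0.60368646 -0.0019007   0.13061556] [ 7.88866988e-01  6.14563969e-01 -3.79281454e-05 -4.47836797e-05] [ 0.47328133 -0.45217741 -0.423533  ] [-0.01167941 -0.02310501 -0.01150924] 0.009798657649543923
```

View pics/s7c.png

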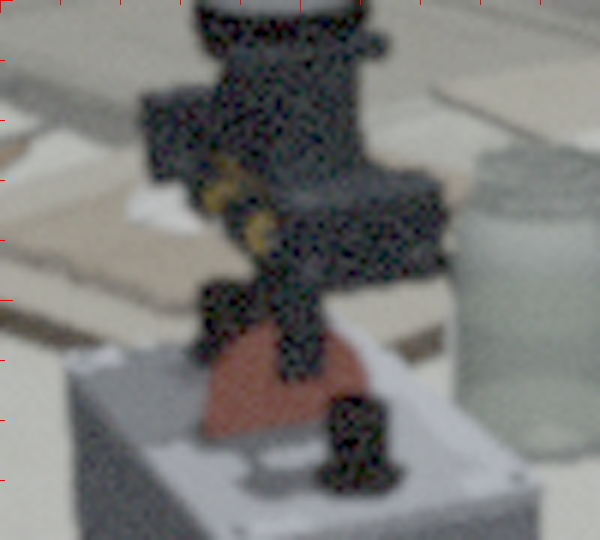

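Request:
{"fn": "carry_out", "kwargs": {
  "plan": [
    [[0.0005,0,0],[0,0,0]],
    [[0.0007,0,-0.001],[0,0,0]],
    [[0.0007,0,-0.002],[0,0,0]],
    [[0.0007,0,-0.003],[0,0,0]],
    [[0.0007,0,-0.004],[0,0,0]],
    [[0.0007,0,-0.005],[0,0,0]],
    [[0.0007,0,-0.005],[0,0,0]]
  ]
}}

```text
clock: 25.8
tool_pos: [0.6044, -0.0019, 0.1256]
ee_rot: [0.789, 0.615, -0.0, -0.0]
contact_force: [-0.5, 0.4, 0.0]
width: 0.0097
```

Request:
{"fn": "carry_out", "kwargs": {
  "plan": [
    [[0,0,-0.001],[0,0,0]],
    [[0,0,-0.002],[0,0,0]],
    [[0,0,-0.003],[0,0,0]],
    [[0,0,-0.004],[0,0,0]],
    [[0,0,-0.005],[0,0,0]],
    [[0,0,-0.005],[0,0,0]]
  ]
}}

```text
clock: 26.55
tool_pos: [0.6044, -0.0019, 0.1206]
ee_rot: [0.789, 0.615, -0.0, -0.0]
contact_force: [-0.5, -0.3, 0.2]
width: 0.0097
```

Request:
{"fn": "carry_out", "kwargs": {
  "plan": [
    [[0,0,-0.001],[0,0,0]],
    [[0,0,-0.002],[0,0,0]],
    [[0,0,-0.003],[0,0,0]],
    [[0,0,-0.004],[0,0,0]],
    [[0,0,-0.005],[0,0,0]],
    [[0,0,-0.005],[0,0,0]],
    [[0,0,-0.005],[0,0,0]]
  ]
}}

```text
clock: 27.42
tool_pos: [0.6045, -0.0019, 0.1157]
ee_rot: [0.789, 0.615, 0.0, 0.0]
contact_force: [-0.3, 0.4, -0.1]
width: 0.0096
```

```bash
python3 look.py 8 270 130 270 140
```

```text
27.425 [ 0.60445179 -0.00191535  0.1157307 ] [7.88843826e-01 6.14593700e-01 1.81249057e-05 2.78601269e-05] [-0.25293403  0.43027983 -0.14783396] [ 0.02940988 -0.02512516 -0.01391875] 0.009575435370340404
```

View pics/s8c.png

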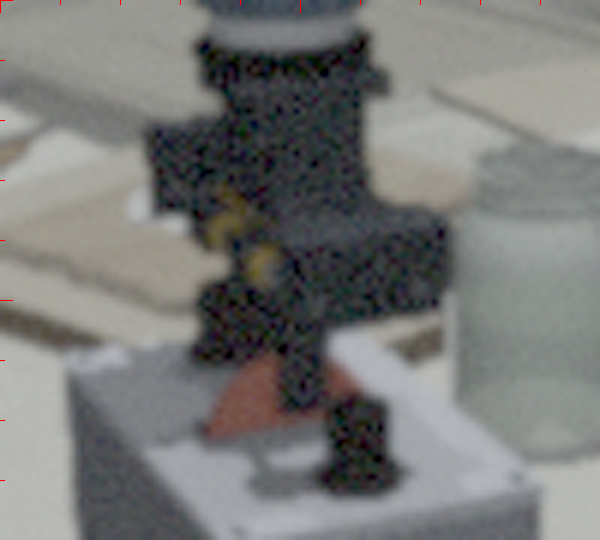

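View pics/s8.png

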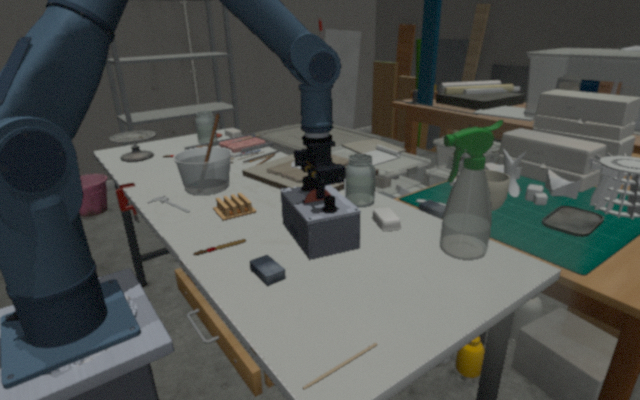

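View pics/t8.png

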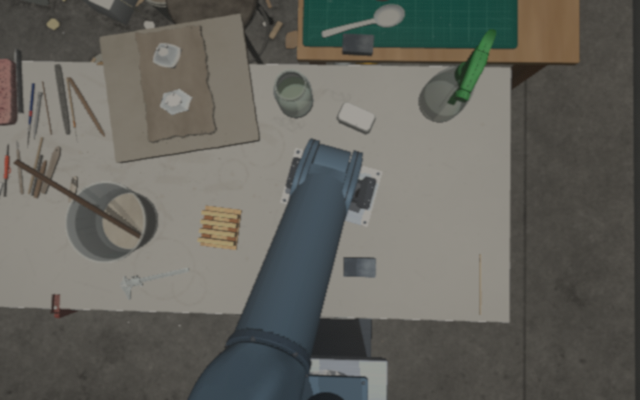

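Request:
{"fn": "carry_out", "kwargs": {
  "plan": [
    [[0,0,-0.001],[0,0,0]],
    [[0,0,-0.002],[0,0,0]],
    [[0,0,-0.002],[0,0,0]],
    [[0,0,-0.002],[0,0,0]],
    [[0,0,-0.002],[0,0,0]]
  ]
}}

```text
clock: 28.15
tool_pos: [0.6045, -0.0019, 0.1138]
ee_rot: [0.789, 0.615, 0.0, 0.0]
contact_force: [-0.1, 0.5, -0.3]
width: 0.01
```

```bash
python3 - <<'E'
from station import env
o=env.observe();print(o['tool_pos'],o['contact_force'],o['torque'],o['width'],abs(o['qvel']).max())
E
```

```text
[ 0.60446854 -0.00190368  0.11375043] [-0.09424034  0.45530765 -0.25206571] [0.04033672 0.00286698 0.00285713] 0.00996941561659926 0.0012705643387855346
```

```bash
python3 -c "
from station import env
print(env.finish_job())"
```

```text
the job is handed in; nothing more can be done
None
```

The job is done and handed in at about 28 s. Both ports are closed, and the disc hangs in the slot, still held by the gripper.

- **Stoppers:** I pressed one into each port until the wrist force rose to about 15 N, with the tool at the height expected for a seated flange. Pictures after release show both flanges flat and centred on their ports.
- **Disc:** I took it from the rack and lowered it on edge through the slot, with a 0.7 mm sideways correction on the way. Wrist readings stayed within about 1.5 N throughout, which is noise level.
- **Final state:** the tool tip is at z = 0.114 m. From the grip height, that puts the disc's centre at about 0.099 m, 11 mm below the cover's top face. The arm is still, the force is under 0.6 N and the grip width is 10 mm.
- **Disagreements:** the two cameras differed by 1–2 mm on the box position. The disc's place along its groove was only known to about 2 mm, so I lined it up from the scene camera and the wrist force.
- **Not re-measured:** I took no picture after the last 2 mm of lowering. The one just before it showed the disc in the slot, both stoppers in place and nothing else on the bench moved. I also did not measure the disc's depth from a picture in the final pose.

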